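# Clamp the ring mould

## Robot

A 7-joint arm with a two-finger parallel gripper is mounted at the origin on the work surface. World frame = base frame: x ahead of the robot, y to its left, z up, the work surface at z = 0. Lengths are in m, angles in degrees, forces in N, time in s.
With the tool pointing down it reaches from about 0.35 to 0.775 m from the base axis. Payload 3.1 kg.
Tool frame: the origin (TCP) lies on the centre line of the jaws, within the pads' length; the fingertips stand 17 mm ahead of it and the grasp point (between the pads) lies 2 mm behind it (robot.tip_reach is the distance from the TCP to the fingertips, in m); z points along the fingers, y is the line along which they close (so a half turn about z gives the same grasp; the last joint's range is limited). The gripper opens to 85 mm and grips with 20 to 120 N. Pads are 22 mm wide; open, the fingers measure 114 mm over their backs; the gripper's body (76 mm by 85 mm) begins 54 mm behind the grasp point. The pads swing forward as they close: fully open they stand 13 mm farther back than shut.
Start: joints at [69.288, 17.813, 0.802, 86.603, -0.252, 75.585, -1.558], TCP at [0.173, -0.522, 0.248] pointing down, gripper open.
Joint ranges: [-154.91, 154.91], [-16.99, 109.72], [-72.82, 74.43], [7.12, 147.25], [-82.49, 262.49], [11.32, 116.49], [-174.64, 174.64]. Speed limits (degrees/s): [159.86, 159.86, 180, 180, 180, 180, 180].

## Interface

Orientations are given as [roll, pitch, yaw] about the fixed x, y, z axes, in that order (R = Rz(yaw) Ry(pitch) Rx(roll)).
In Python, from station import robot, fingers, vision, workorder, recognise gives the robot as it stands. Calls block until the motion is done:
- robot.move_to(position, orientation): joint-space move of the TCP to a pose.
- robot.line_to(position, orientation=None, velocity=0.15, f_stop=None): straight line of the TCP; orientation=None keeps the orientation; velocity is the mean speed in m/s. With f_stop (N) it stops when the force on the tool has changed by that much, and returns True; else False.
- robot.move_j(angles): joint-space move.
- fingers.gripper_to(opening, force=None): opening from 0.0 (shut) to 1.0 (fully open); force is the grip in N (None keeps the last); returns when the fingers have stopped.
- robot.pause(seconds).
- robot.inverse_kinematics(position, orientation): joint angles nearest the present ones, or None.
- vision.grab_frame(name): name is "side" or "top" or "wrist"; returns the picture (480x640x3 uint8, red, green, blue); there is no depth.
- vision.calibration(name): a dict with "mtx" (3x3 intrinsics, pixels), "extrinsics" (4x4, takes a point from world to camera coordinates); the wrist camera has in their place "T_tool_cam" (4x4, takes a point from camera to tool coordinates, whose origin is the TCP and whose axes are the flange's). Camera axes: x right, y up, looking along -z (the intrinsics and any distortion apply to the point x, -y, -z); pixel columns grow to the right and rows downward; lengths in m; the calibration is good to about 2 mm. The wrist camera is an equidistant fisheye: a pixel r from the principal point sees the ray r / f radians off the axis. A picture is of the moment at which its call begins: read the wrist's pose just before it. calibration takes no time and is no camera call.
A pose or a line that the arm cannot do raises robot.PlanningError and nothing moves.
- workorder.close_job(): hands the job in; it is judged then, once.
Trained networks look in the newest picture that a camera, given by its name, has taken for a name from the list of things; names that differ only in an ending like _2 or _b are one class to them, and where a whole thing is asked for, a point or a joint stands for the part that bears it (a point fixed in the world has none). Each returns a list of dicts, best first, with "p" (0 to 1); they miss things now and then, are a little off and sometimes report something else, mostly with a low value. They report only what shows in the picture. A call takes as long as a camera call.
- recognise(label, camera): "rect" ([centre column, centre row, width, height] in pixels, round what is visible of it).
Readings, each from a call of its own:
- robot.current_time_s(): time.
- robot.current_joint_positions(): joint angles.
- robot.current_dq(): joint speeds.
- robot.current_joint_torque(): joint torques, N m.
- robot.current_tool_pos(): TCP position.
- robot.current_eef_rot(): TCP orientation.
- robot.current_contact_force(): force on the tool from outside, world axes, zero at the start.
- robot.current_torque(): the same for the moment, N m.
- robot.current_finger_gap(): opening from 0.0 (shut) to 1.0 (fully open).
- robot.current_gripper_force(): force on a finger pad.
Only numpy, scipy, OpenCV 4.12 (cv2) and the standard library are available. Lean on these libraries where they do the work, as an engineer would, in place of code of your own. Each camera call takes 0.05 s, during which the arm holds its last target. There are 200 camera calls.

## Task

Clamp the aluminium ring mould shut on its board: with a finger, swing the steel strap round until it lies over the mould against its stop, and only then push the red cam lever all the way down along the strap. The lever should stay down by itself when you take the hand away. Nothing is to be picked up: leave the mould sitting in its nest and everything else on the bench where it is.

Things in the scene. Friction and masses are not known exactly. Their poses are not given: they have to be found in the camera images.
- fixture: Wooden clamping board, 180 (x) by 240 (y) by 18 mm, fixed; place and yaw vary; origin at the centre of its underside. In its frame: nest centre at (0, 0), with rails 8 mm high, 75 by 59 mm outside; strap's pivot pillar at (0, -75) mm; brass stop pin (10 mm across, 72 mm tall) at (15, -40) mm, which stops the strap when it points along +y, over the mould.
- strap (a joint): Angle of the steel strap about its vertical pivot: 0 = over the mould against its stop, along the board's +y; grows as it swings away anticlockwise seen from above, to the board's -x side; limits 0 and 1.8 rad; starts at 0.9 to 1.45. It stays where it is left: friction 0.12 N m, so 1 N at its end moves it.
- strap_end (a point): Middle of the strap's end face, 135 mm from the pivot axis and 67 mm above the bench. The strap is a flat bar 20 mm wide and 14 mm thick, underside 60 mm and top 74 mm above the bench. More than 105 mm from the pivot axis there is only the board's top (18 mm high) or the bench below it.
- lever (a joint): Angle of the red cam lever, which turns with the strap: 0 = standing up, leaning 0.2 rad back from vertical, away from the strap's end; 0.2 = vertical; grows as it is pushed over towards the strap's end and down; at its stop, 1.7, it lies along the strap, 0.07 rad above level. Starts at 0-0.25; fully down is above 1.55. Stays where it is left: 0.18 N m of friction, 2.5 N at 70 mm from the hinge.
- lever_hinge (a point): Middle of the lever's hinge: it lies crosswise on the strap right over the strap's pivot axis, 88 mm above the bench.
- lever_tip (a point): Middle of the free end of the lever, 92 mm from the hinge. From 32 mm to 92 mm from the hinge the lever is a red grip 18 mm wide (across the strap) and 10 mm thick, its middle plane through the hinge axis.
- clamp_pad: Black rubber pad, 22 mm across, 5 mm thick, sprung, under the strap 75 mm from the pivot axis; origin at the centre of its upper face. The lever drives it 5 mm down. Lever up: about 3 mm above the mould's top. Strap over the mould and lever fully down: it presses on the mould with some 9 N.
- mould: Two-part aluminium mould, 60 (x) by 44 (y) by 34 mm high, about 0.24 kg, lying loose in the board's nest (1.5 mm play all round) with its top 52 mm above the bench; origin at the centre of its underside. Not to be lifted or pushed out.
- ring_blank: Bystander: brass ring, 26 mm across, 9 mm high, lying on the board near the pivot on its +x side; origin under its centre.
- jar: Bystander: amber glass jar, 56 mm across, 75 mm tall; origin under its centre.
- tin: Bystander: green tin, 64 mm across, 45 mm tall; origin under its centre.
- doming_block: Bystander: steel doming block, a 45 mm cube, standing on the board in its +x, +y corner; origin under its centre.
- hammer: Bystander: small hammer, 220 mm long, lying flat.
- brush: Bystander: bench brush, 170 mm long, lying flat.
- dish: Bystander: white bowl, 80 mm across, 30 mm high; origin under its centre.

How it is judged:
By the outcome, as a careful person would: the job done as asked, in the order asked, and still so for the second after the job is handed in, with the robot touching nothing.
It also fails if it takes over 45 s, if anything falls off the work surface, if the arm or the gripper's body presses on something with over 40 N, if the wrist force passes 120 N, or if a joint passes its speed limit or range.

## Working session

There is one attempt and no reset: what is moved stays moved. The work goes in short steps, each a Python script; the robot and the scene stay as the last script left them, time stands still between calls to the robot, and variables do not carry over. Pictures are saved under pics/ and viewed, at most 10 in all, crops included, and the job is handed in when it is done.

```bash
mkdir -p pics; ls
python3 - <<'E'
from station import robot, fingers, vision, workorder, recognise
import cv2
for c in ("top","side"):
    f=vision.grab_frame(c); cv2.imwrite(f"pics/{c}0.png",f[:,:,::-1])
    k=vision.calibration(c); print(c,k)
    for l in ("fixture","strap","strap_end","lever","lever_hinge","lever_tip","mould","ring_blank","doming_block","jar","tin"):
        print(l,[([round(v) for v in d["rect"]],round(d["p"],2)) for d in recognise(l,c)[:2]])
print(robot.current_time_s(),robot.current_eef_rot())
E
```

```text
pics
top {'mtx': array([[585.52550307,   0.        , 323.42654471],
       [  0.        , 585.52550307, 240.22951326],
       [  0.        ,   0.        ,   1.        ]]), 'extrinsics': array([[ 0.00786982, -0.99980674, -0.01801518, -0.03506555],
       [ 0.99340239,  0.00575562,  0.11453633, -0.58732266],
       [-0.1144105 , -0.0187977 ,  0.9932557 , -1.28241403],
       [ 0.        ,  0.        ,  0.        ,  1.        ]])}
fixture [([313, 244, 112, 103], 0.65)]
strap [([312, 241, 26, 30], 0.64), ([342, 260, 18, 71], 0.62)]
strap_end [([344, 258, 21, 76], 0.72)]
lever [([342, 230, 7, 8], 0.5)]
lever_hinge [([344, 259, 14, 76], 0.94)]
lever_tip []
mould [([311, 240, 22, 31], 0.67)]
ring_blank [([333, 213, 14, 13], 0.61)]
doming_block [([271, 220, 20, 22], 0.81)]
jar [([482, 277, 31, 23], 0.57)]
tin [([141, 283, 35, 24], 0.97), ([268, 222, 21, 24], 0.37)]
side {'mtx': array([[472.420384  ,   0.        , 325.0396504 ],
       [  0.        , 472.420384  , 237.23125716],
       [  0.        ,   0.        ,   1.        ]]), 'extrinsics': array([[-0.8773862 , -0.47975247, -0.00557091,  0.49729773],
       [ 0.24268946, -0.45379445,  0.85742196, -0.26876186],
       [-0.41387835,  0.75093819,  0.51458386, -1.07271056],
       [ 0.        ,  0.        ,  0.        ,  1.        ]])}
fixture [([320, 262, 97, 103], 0.64)]
strap [([349, 239, 47, 54], 0.76), ([321, 272, 25, 23], 0.37)]
strap_end [([346, 242, 49, 54], 0.58), ([194, 356, 91, 58], 0.27)]
lever [([330, 229, 5, 37], 0.74), ([348, 240, 47, 54], 0.37)]
lever_hinge [([363, 214, 14, 14], 0.7), ([348, 239, 46, 53], 0.63)]
lever_tip [([327, 230, 5, 32], 0.6)]
mould [([320, 273, 27, 22], 0.87)]
ring_blank [([327, 230, 5, 32], 0.6), ([309, 262, 8, 6], 0.53)]
doming_block [([288, 286, 26, 29], 0.69), ([331, 229, 5, 37], 0.45)]
jar [([395, 221, 21, 29], 0.58)]
tin [([272, 388, 31, 38], 0.58)]
1.2 [1.79997596e+02 2.68948480e-03 1.83268802e+01]
```

Run:
```python
import cv2,numpy as np
a=cv2.imread("pics/top0.png")[150:330,220:460]; b=cv2.imread("pics/side0.png")[170:350,220:460]
cv2.imwrite("pics/crop0.png",np.hstack([cv2.resize(a,(400,300),interpolation=3)]*0+[cv2.resize(a,(800,600),interpolation=cv2.INTER_CUBIC)]))
cv2.imwrite("pics/crop1.png",cv2.resize(b,(800,600),interpolation=cv2.INTER_CUBIC))
```

```text
(no output)
```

View pics/crop0.png

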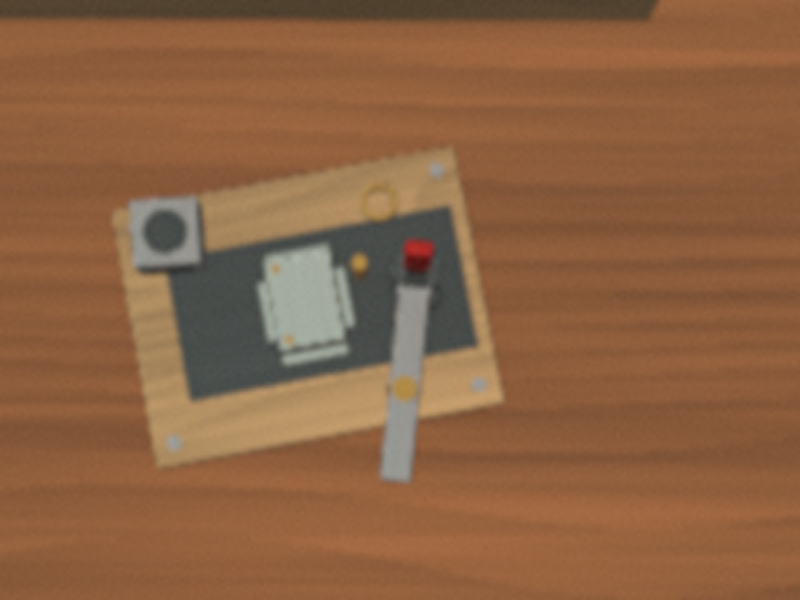

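View pics/crop1.png

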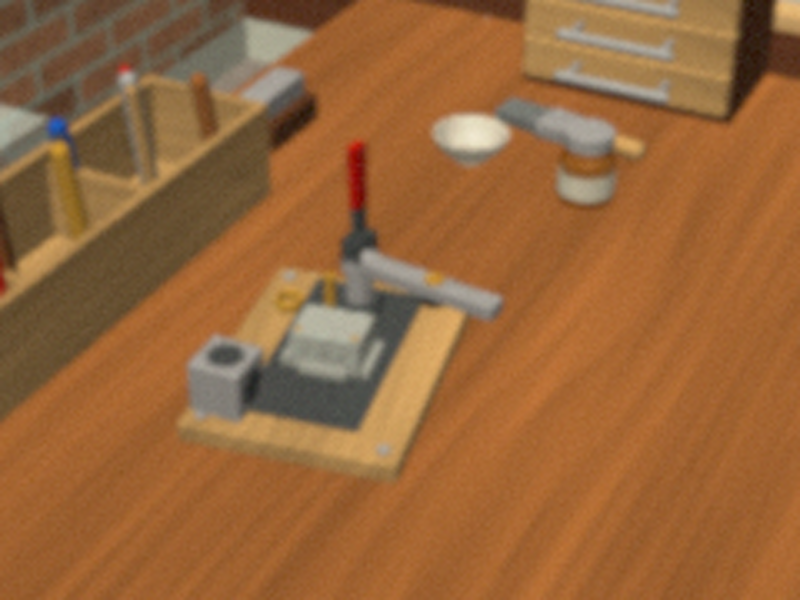

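View pics/top0.png

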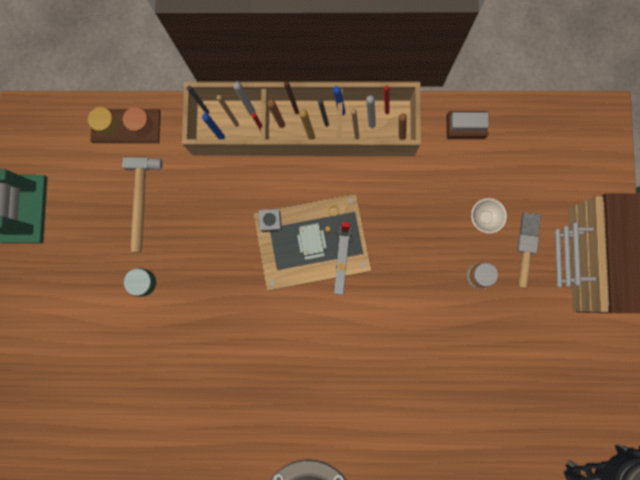

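The pictures show the board (crop corners 113,212 / 453,150 / 502,402 / 158,467). The strap points towards the robot, with its end at crop (396,478). The lever stands upright with its red tip at (418,250), and the stop pin's top is at (360,262). Next I fit the board pose and the joint angles.

```bash
cat > h.py <<'E'
import numpy as np
from station import robot, fingers, vision, workorder, recognise
def ray(cam,uv):
    k=vision.calibration(cam);K=k["mtx"];E=k["extrinsics"];R=E[:3,:3]
    d=R.T@np.array([(uv[0]-K[0,2])/K[0,0],-(uv[1]-K[1,2])/K[1,1],-1]); return -R.T@E[:3,3],d
def onz(cam,uv,z):
    c,d=ray(cam,uv); return c+d*(z-c[2])/d[2]
E
python3 - <<'E'
from h import *
from scipy.optimize import least_squares
def ct(u,v): return (220+u*.3-.35,150+v*.3-.35)
def cs(u,v): return (220+u*.3-.35,170+v*.3-.35)
B=[((-.0+.09,.12),(113,212)),((.09,-.12),(453,150)),((-.09,-.12),(502,402)),((-.09,.12),(158,467))]
loc=[b[0] for b in B]; W=[onz("top",ct(*b[1]),.018)[:2] for b in B]
loc+=[(.015,-.04)]; W+=[onz("top",ct(360,262),.072)[:2]]
S=[((.09,-.12),(281,268)),((-.09,.12),(392,474)),((.09,.12),(180,425))]
for l,u in S: loc.append(l); W.append(onz("side",cs(*u),.018)[:2])
loc=np.array(loc);W=np.array(W)
f=lambda p:(p[:2]+loc@np.array([[np.cos(p[2]),np.sin(p[2])],[-np.sin(p[2]),np.cos(p[2])]])-W).ravel()
r=least_squares(f,[.6,0,.17],loss="soft_l1",f_scale=.002); p=r.x
print(p,np.degrees(p[2])); print((f(p)*1000).reshape(-1,2).round(1))
R=np.array([[np.cos(p[2]),-np.sin(p[2])],[np.sin(p[2]),np.cos(p[2])]])
piv=p[:2]+R@[0,-.075]
print("pivot",piv)
for n,e in (("top",onz("top",ct(396,480),.074)[:2]),("side",onz("side",cs(486,314),.060)[:2])):
    l=R.T@(e-piv); print(n,e,np.linalg.norm(l),"angle",np.arctan2(-l[0],l[1]))
d=np.array([-np.sin(p[2]+1.35),np.cos(p[2]+1.35)])
e=onz("top",ct(418,248),.178)[:2]; print("tip",e,(e-piv)@d,(e-piv)@[-d[1],d[0]])
E
```

```text
[ 0.58520694 -0.00287701  0.19211307] 11.007268148616063
[[ 0.   2.3]
 [ 1.5  0.1]
 [-2.  -0.9]
 [-2.2  2.2]
 [-1.9  1.5]
 [ 1.7 -2.1]
 [-0.  -8.2]
 [ 3.5 -0.1]]
pivot [ 0.59952695 -0.07649723]
top [ 0.46724341 -0.06509273] 0.13277423631916324 angle 1.292683348125335
side [ 0.47613617 -0.06441569] 0.12398084396624214 angle 1.2810814924817115
tip [ 0.60378085 -0.07686352] -0.004262653684745876 0.0002441397239745107
```

```bash
cat >> h.py <<'E'
Y=0.1921; PIV=np.array([0.5995,-0.0765]); TIP=robot.tip_reach
def strap_pose(th,off,ztip,r=.118):
    a=Y+th; d=np.array([-np.sin(a),np.cos(a)]); n=-np.array([np.cos(a),np.sin(a)])
    q=PIV+r*d+off*n; yaw=np.degrees(a)+90
    return [q[0],q[1],ztip+TIP],[180,0,yaw]
E
python3 - <<'E'
from h import *
print(vision.calibration("wrist")["T_tool_cam"].round(3).tolist())
for th in (1.29,.6,0): print(robot.inverse_kinematics(*strap_pose(th,.025,.044)))
fingers.gripper_to(0.0)
robot.move_to(*strap_pose(1.29,.05,.20))
robot.line_to(*strap_pose(1.29,.05,.044),velocity=.2)
print(robot.current_time_s(),robot.current_tool_pos(),robot.current_contact_force(),robot.current_finger_gap())
import cv2
cv2.imwrite("pics/top1.png",cv2.resize(vision.grab_frame("top")[130:310,220:460,::-1],(800,600),interpolation=2))
cv2.imwrite("pics/side1.png",cv2.resize(vision.grab_frame("side")[150:330,220:460,::-1],(800,600),interpolation=2))
E
```

```text
[[0.001, 0.946, 0.323, 0.083], [1.0, -0.0, -0.001, -0.0], [-0.001, 0.323, -0.946, -0.125], [0.0, 0.0, 0.0, 1.0]]
[ 37.27698149  26.58519102 -36.44303093 108.92313003  20.03050436
  50.90803351  75.80961861]
[ 29.31254304  28.27823243 -38.89157031 107.38364674  22.16161265
  52.04735284  25.24381293]
[ 22.92124863  34.27650168 -39.63511805  98.65877679  25.54676084
  56.41432829 -15.27262042]
4.7417 [ 0.47861627 -0.11614317  0.06196116] [0.10162126 0.06366707 0.3596127 ] -0.002818375688502476
```

View pics/side1.png

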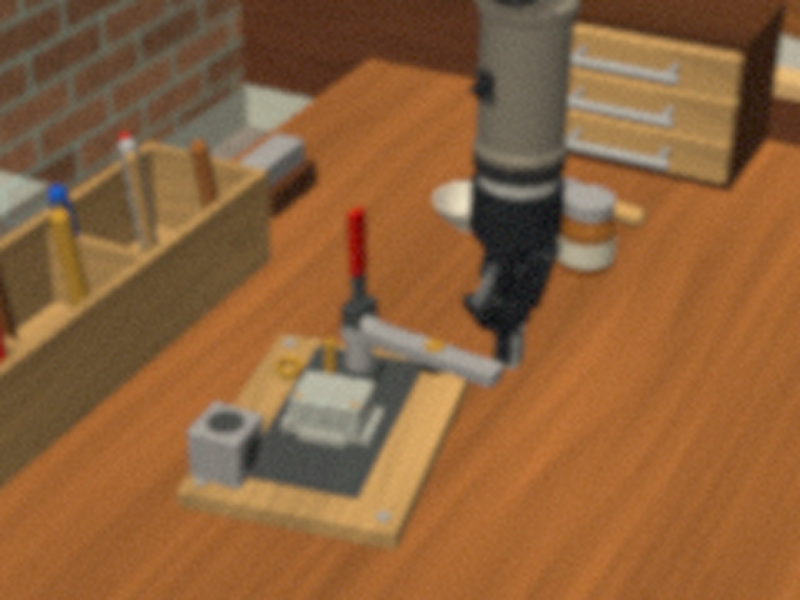

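The closed fingers (crop ~510,350) stand beside the strap's end on its trailing side, clear of the lever. Now I push the strap round.

Run:
```python
from h import *
for th in np.r_[np.arange(1.29,.1,-.12),.1]:
    if robot.line_to(*strap_pose(th,.0245,.044),velocity=.1,f_stop=12): print("stop",th,robot.current_contact_force()); break
else:
    s=robot.line_to(*strap_pose(-.06,.0245,.044),velocity=.04,f_stop=8)
    p=np.array(robot.current_tool_pos())[:2]-PIV; print("final",s,robot.current_contact_force())
    c,q=np.cos(Y),np.sin(Y); print("local",c*p[0]+q*p[1],-q*p[0]+c*p[1])
    p=robot.current_tool_pos()
    print(robot.line_to(*strap_pose(0,.08,.044),velocity=.2))
    robot.line_to(*strap_pose(0,.08,.24),velocity=.25)
    robot.move_to(*strap_pose(0,.12,.24,-.06))
    import cv2
    cv2.imwrite("pics/top2.png",cv2.resize(vision.grab_frame("top")[130:310,220:460,::-1],(800,600),interpolation=2))
    cv2.imwrite("pics/side2.png",cv2.resize(vision.grab_frame("side")[150:330,220:460,::-1],(800,600),interpolation=2))
print(robot.current_time_s(),robot.current_tool_pos())
```

```text
final True [ 1.29699482 -1.25717828 -0.12645543]
local -0.023634200810423625 0.1181958118132089
False
10.825 [ 0.49351789 -0.15552442  0.25645824]
```

View pics/top2.png

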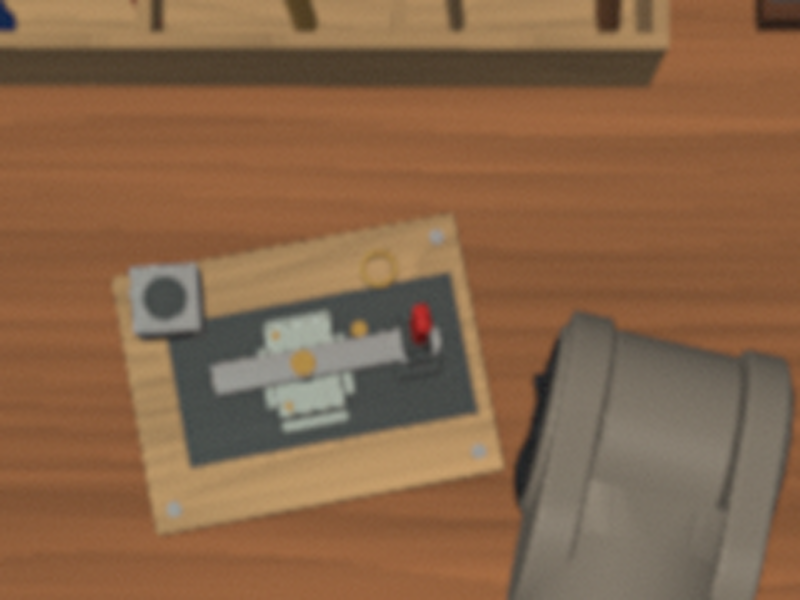

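View pics/side2.png

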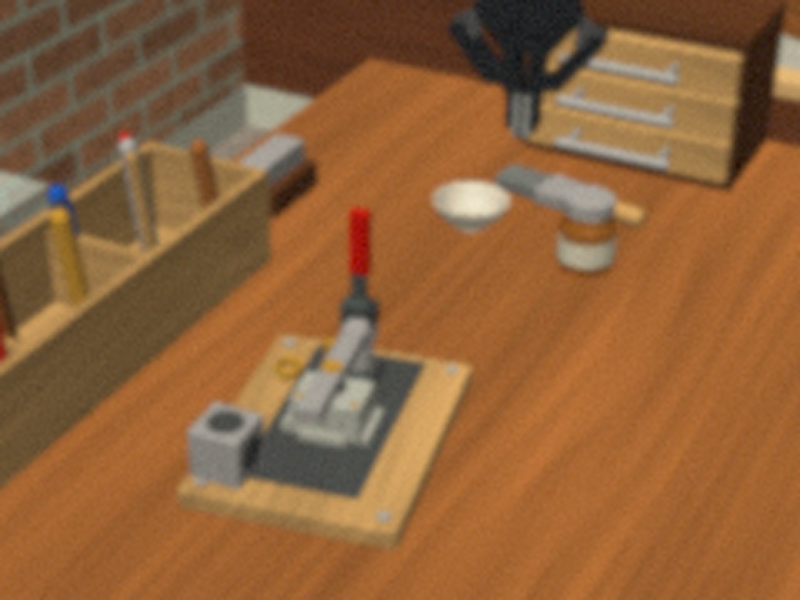

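The strap lies over the mould with its edge against the stop pin (crop ~355,331). The mould is in its nest, the lever is still up, and nothing else has moved. Now I push the lever down.

```bash
cat >> h.py <<'E'
def lever_pose(phi,r=.072,back=0.,up=0.):
    s=r*np.sin(phi)-.005*np.cos(phi)-.011-back
    return strap_pose(0,0.,.088+r*np.cos(phi)+.005*np.sin(phi)+up,s)
E
python3 - <<'E'
from h import *
import cv2
print([robot.inverse_kinematics(*lever_pose(f)) is not None for f in (-.3,.5,1.5)])
robot.line_to(*lever_pose(-.25,back=.035,up=.08),velocity=.25)
robot.line_to(*lever_pose(-.25,back=.035),velocity=.2)
ok=True
for f in np.arange(-.25,1.46,.12):
    if robot.line_to(*lever_pose(f),velocity=.1,f_stop=20): print("stop",f,robot.current_contact_force()); ok=False; break
if ok:
    s=robot.line_to(*lever_pose(1.5,up=-.008),velocity=.03,f_stop=18)
    print(s,robot.current_contact_force(),robot.current_tool_pos()[2]-TIP)
    robot.line_to(*lever_pose(1.5,up=.15),velocity=.2)
    robot.line_to(*strap_pose(0,.16,.26,.0),velocity=.25)
    cv2.imwrite("pics/top3.png",cv2.resize(vision.grab_frame("top")[130:310,220:460,::-1],(800,600),interpolation=2))
    cv2.imwrite("pics/side3.png",cv2.resize(vision.grab_frame("side")[190:310,250:410,::-1],(800,600),interpolation=2))
print(robot.current_time_s(),robot.current_tool_pos())
E
```

```text
[True, True, True]
True [-1.7220563  -0.9603411   8.16207829] 0.0976216727593741
18.1917 [ 0.44362272 -0.10550828  0.27655139]
```

View pics/top3.png

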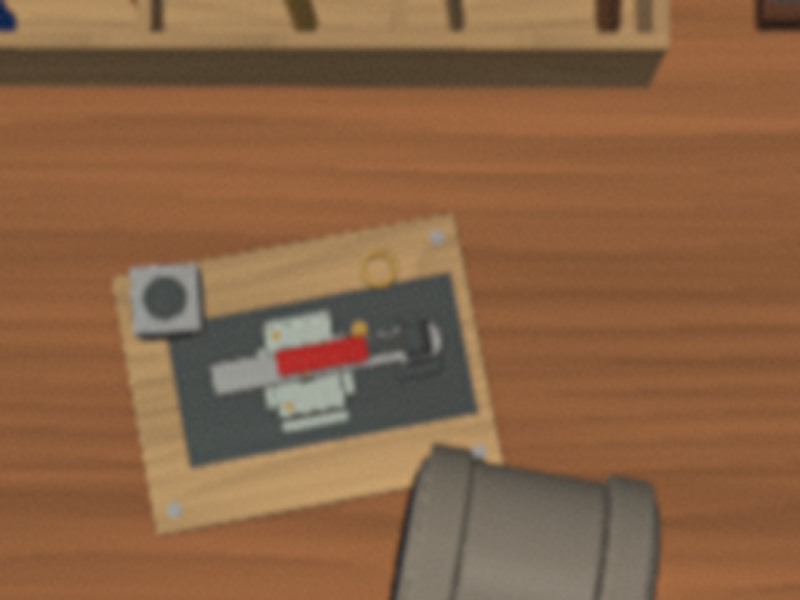

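View pics/side3.png

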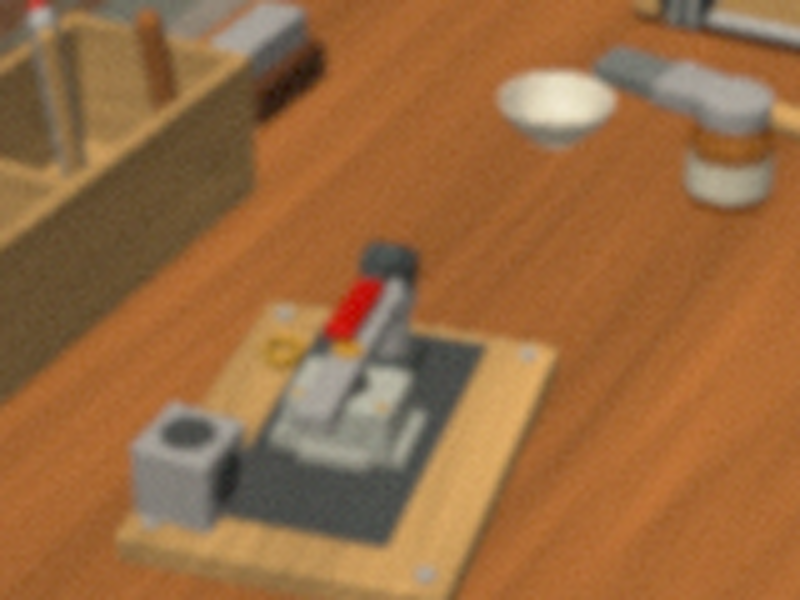

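The lever lies along the strap (red grip, crop 277–368, ~356). The fingertip stopped at 97.6 mm, against 98.1 mm expected at the lever's stop. The strap end is still at (213,378), and the mould and bystanders haven't moved. Handing in.

```bash
python3 -c "
from station import workorder
print(workorder.close_job())"
```

```text
the job is handed in; nothing more can be done
None
```

The strap is swung over the mould against its stop pin and the red lever is fully down, staying down by itself with the hand away; the job was handed in at about 18 s on the robot's clock.

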